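# Stop the acrylic cabinet riser from rocking

## Robot

A 6-joint arm with a two-finger parallel gripper is mounted at the origin on the work surface. World frame = base frame: x ahead of the robot, y to its left, z up, the work surface at z = 0. Lengths are in m, angles in rad, forces in N, time in s.
With the tool pointing down it reaches from about 0.425 to 0.95 m from the base axis. Payload 3.5 kg.
Tool frame: the origin (TCP) lies on the centre line of the jaws, within the pads' length; the fingertips stand 11 mm ahead of it and the grasp point (between the pads) lies 8 mm behind it; x points along the fingers, y is the direction in which the jaws open and shut, and the axes are right-handed (so a half turn about x gives the same grasp; the last joint's range is limited). The gripper opens to 85 mm and grips with 20 to 120 N. Pads are 22 mm wide; open, the fingers measure 114 mm over their backs; the gripper's body (76 mm by 85 mm) begins 54 mm behind the grasp point. The pads swing forward as they close: fully open they stand 13 mm farther back than shut.
Start: joints at [1.032, 0.286, 1.577, -0, 1.279, -0.15], TCP at [0.256, 0.625, 0.242] pointing down, gripper open.
Joint ranges: [-2.77, 2.77], [-0.9, 2.22], [0.21, 2.48], [-1.53, 4.67], [0.24, 2.81], [-2.84, 2.84]. Speed limits (rad/s): [2.79, 2.79, 3.14, 3.14, 3.14, 3.14].

## Interface

Orientations are given as a unit quaternion [x, y, z, w].
In Python, from plant import ctrl gives the robot as it stands. The module is installed in compiled form; this text tells all that it offers.
- The arm moves only by the tool drive_tool, never from a script. Its argument "series" is a list of rows, each a list of 2 entries, a list of its own where there are three numbers: the shift along the tool's x, y, z in units of 50 mm (1.0 is 50 mm), then the turn, a rotation vector about the tool's x, y, z in degrees. A call has 1 to 5 rows; each row shifts and turns the pose as measured when the row begins, along the tool's axes as they then stand; what a row does not reach is not made up. A row lasts 1/10 s, in which the tool goes at most 50 mm and 8.59 degrees, less where a joint would pass 70% of its speed; a pose out of reach is approached as far as the arm can. A call is refused whole if a number of a shift passes 1 or a number of a turn 8.59, either way. A call with a gripper value outside its range is refused whole. "grip" is the gripper's target within -1 to 1 (fully open at 1, half-way at 0, shut at -1), set as the call begins (left out, the last holds). The fingers move at their own pace and stop on an object; "newtons" is the grip in N (left out, the last holds). Time passes only in rows, so rows that do not move let the fingers close. It gives the time, the measured TCP pose, the force and the opening at its end, in the units of the state.
- ctrl.get_state(): the state, without advancing time (a new reading comes with each control period).
- ctrl.read_camera(name): name is "side" or "top" or "wrist"; returns a dict with "img" (420x560x3 uint8, red, green, blue), "camera_matrix" (3x3 intrinsics, pixels), "R" (3x3) and "t" (3): a world point X has camera coordinates R X + t. Camera axes: x right, y down, z forward; pixel columns grow to the right and rows downward; lengths in m; the calibration is good to about 2 mm. A picture is of the moment at which its call begins. There is no depth.
- ctrl.sign_off(): hands the job in, once; it reports no verdict.
The state is a dict: "time": time; "qpos": joint angles; "dq": joint speeds; "joint_efforts": joint torques, N m; "eef_pos": TCP position; "tcp_rot": TCP orientation; "contact_force": force on the tool from outside, world axes, zero at the start; "wrist_torque": the same for the moment, N m; "opening": opening from 0.0 (shut) to 1.0 (fully open).
Only numpy, scipy, OpenCV 4.12 (cv2) and the standard library are available. Lean on these libraries where they do the work, as an engineer would, in place of code of your own. Each camera call takes 0.05 s, during which the arm holds its last target.

## Task

The small clear riser in the bathroom cabinet rocks because one of its four corner screw feet is wound up too far: its wing knob stands higher than the other three and is turned askew. Turn that knob clockwise (seen from above) to screw the foot down until its wing lies parallel to the other three wings and the riser stands level on all four feet, then let go. Don't tip the riser or shove it out of its place, and leave the lens case lying on it.

Things in the scene. Friction and masses are not known exactly. Their poses are not given: they have to be found in the camera images.
- riser: Loose stand, 1 kg: clear square deck 160 x 160 x 8 mm, top 48 mm above the origin (table height, under its centre). Screw feet at +-66 mm in x and y, each with a steel wing knob (34 long, 10 thick, 26 mm tall). The foot at (+66,+66) is loose: that corner sags, riser leans 2.5 to 4.5 deg. The other three do not turn; their wings lie along the riser's x axis, 12 to 38 mm above the deck. Any yaw.
- loose_foot (a joint): Angle of the loose foot's knob, rad, clockwise from above positive. 0: foot as long as the others, riser level, wing along the riser's x axis; at q the wing is turned by -q about the riser's z. Starts at -1.4 to -0.9, turns to +0.8 at most (too far: rocks again). Clockwise lengthens the foot 5 mm per rad; the knob keeps its height, the deck rises. Friction 0.06 N m; stays where left.
- loose_foot_grip (a point): Centre of the loose wing, on its screw axis, 10 mm below the wing's top and 16 mm above its lower edge. It turns with the knob: x along the wing (34 mm), y across it (10 mm thick, flat upright sides to grip). About 34 mm above the deck at the start, 28 mm once level. Under the wing only a 9 mm stem and, on the deck, a flat collar 20 mm wide and 4 mm high.
- lens_case: Closed flip-top contact lens case, 62 x 34 x 17 mm, loose, lying near the middle of the riser's deck (beside it a pair of steel tweezers, 80 mm long, along the deck's -y edge); origin at the centre of its underside.

How it is judged:
By the outcome, as a careful person would: the job done as asked, in the order asked, and still so for the second after the job is handed in, with the robot touching nothing.
It also fails if it takes over 32 s, if anything falls off the work surface, if the arm or the gripper's body presses on something with over 40 N, if the wrist force passes 120 N, or if a joint passes its speed limit or range.

## Working session

There is one attempt and no reset: what is moved stays moved. The work goes in short steps, Python scripts to look and compute and a tool call to move; the robot and the scene stay as the last step left them, time stands still between calls to the robot, and variables do not carry over. Pictures are saved under pics/ and viewed, and the job is handed in when it is done.

Besides the shell and the picture viewer there is one more tool, called after "Request:" as name(argument=value, ...), one argument or row to a line, values as JSON. drive_tool: Moves the arm, as the interface text tells. Its arguments: {"type":"object","properties":{"series":{"type":"array"},"grip":{"type":"number"},"newtons":{"type":"number"}},"required":["series"]}

```bash
mkdir -p pics
cat > h.py <<'E'
import numpy as np, cv2
from plant import ctrl
def snap(n,tag):
    c=ctrl.read_camera(n); cv2.imwrite(f'pics/{tag}.png',cv2.cvtColor(c['img'],cv2.COLOR_RGB2BGR))
    np.savez(f'pics/{tag}.npz',**c); return c
def ray(c,uv):
    K,R,t=c['camera_matrix'],c['R'],c['t']
    d=R.T@np.linalg.solve(K,[uv[0],uv[1],1.]); return -R.T@t,d
def onz(c,uv,z):
    o,d=ray(c,uv); return o+d*(z-o[2])/d[2]
def proj(c,X):
    p=c['camera_matrix']@(c['R']@np.array(X)+c['t']); return p[:2]/p[2]
def tri(cs,uvs):
    A=np.zeros((3,3));b=np.zeros(3)
    for c,uv in zip(cs,uvs):
        o,d=ray(c,uv);d=d/np.linalg.norm(d);P=np.eye(3)-np.outer(d,d);A+=P;b+=P@o
    X=np.linalg.solve(A,b);return X,[np.round(proj(c,X)-np.array(uv),1) for c,uv in zip(cs,uvs)]
def load(tag): return dict(np.load(f'pics/{tag}.npz'))
E
python3 - <<'E'
from h import *
for n in ['side','top','wrist']:
    c=snap(n,n+'0'); print(n,np.round(-c['R'].T@c['t'],3),np.round(c['R'][2],2))
s=ctrl.get_state();print(s)
E
```

```text
side [0.521 0.478 0.527] [ 0.12 -0.69 -0.71]
top [0.524 0.011 0.736] [ 0.07  0.01 -1.  ]
wrist [0.195 0.649 0.374] [ 0.24 -0.1  -0.97]
{'time': 0.15, 'qpos': array([ 1.03201406e+00,  2.87010970e-01,  1.57783769e+00, -1.50488961e-06,
        1.27856478e+00, -1.50035004e-01]), 'dq': array([ 0.0007774 , -0.00214689, -0.00367289,  0.00149165, -0.00226933,
        0.0001013 ]), 'joint_efforts': array([ 7.39305196e-04, -4.06601536e+01, -2.93140537e+01, -1.28078577e-04,
        4.01163168e-03,  2.78245966e-05]), 'eef_pos': array([0.2555901 , 0.62421923, 0.241234  ]), 'tcp_rot': array([ 0.13597277,  0.69400776, -0.137185  ,  0.69357401]), 'contact_force': array([-0.56090816, -0.47017595, -0.03822046]), 'wrist_torque': array([ 0.05687147,  0.00971942, -0.01593926]), 'opening': 1.005731980338849}
```

View pics/side0.png

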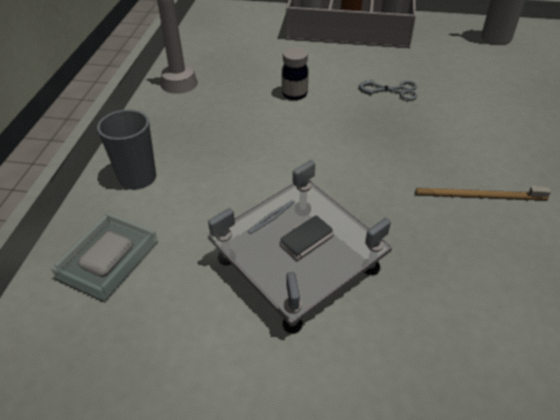

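View pics/top0.png

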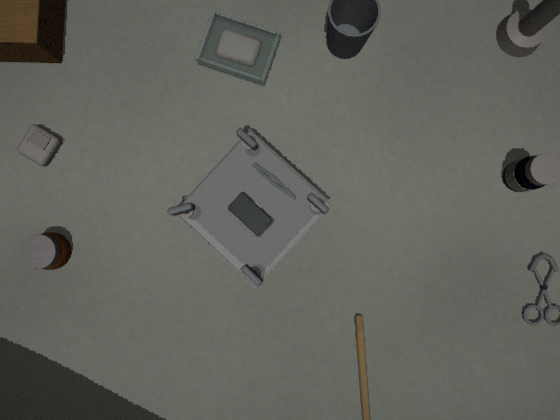

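Run:
```python
import cv2
a=cv2.imread('pics/top0.png')[110:300,150:350];b=cv2.imread('pics/side0.png')[150:340,195:405]
f=lambda a:cv2.convertScaleAbs(cv2.resize(a,(800,600),interpolation=cv2.INTER_CUBIC),alpha=1.6)
cv2.imwrite('pics/top0z.png',cv2.resize(cv2.convertScaleAbs(a,alpha=1.6),None,fx=3,fy=3,interpolation=2))
cv2.imwrite('pics/side0z.png',cv2.resize(cv2.convertScaleAbs(b,alpha=1.6),None,fx=3,fy=3,interpolation=2))
```

```text
(no output)
```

View pics/top0z.png

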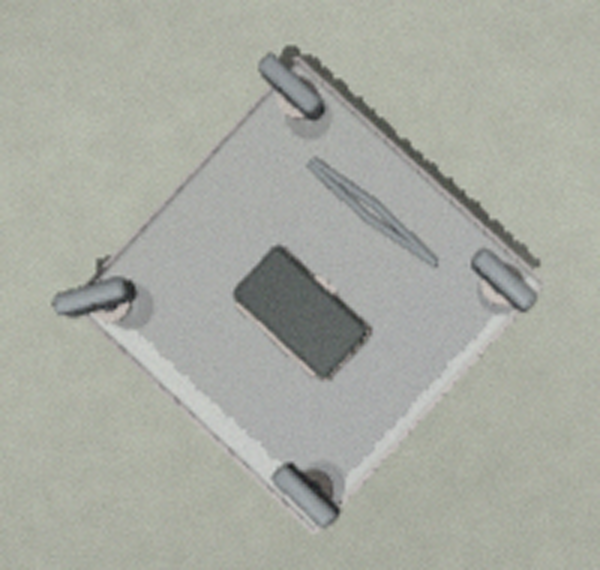

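View pics/side0z.png

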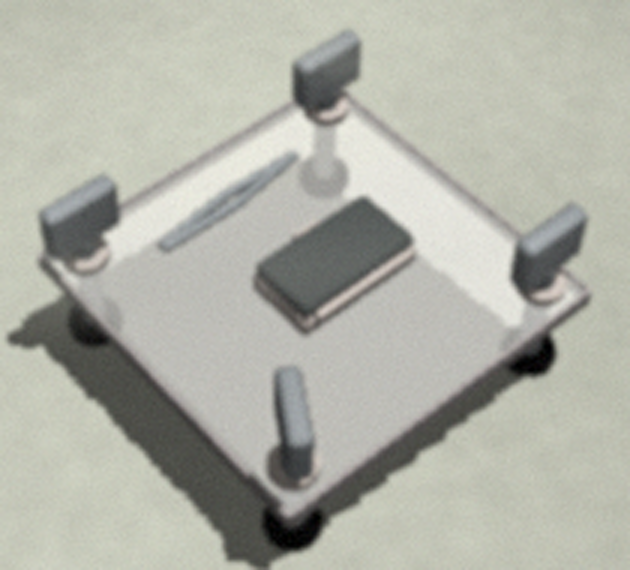

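Run:
```python
import cv2,numpy as np
t=cv2.imread('pics/top0.png');s=cv2.imread('pics/side0.png')
def cr(im,x,y,r=20,f=14):
    a=cv2.resize(cv2.convertScaleAbs(im[y-r:y+r,x-r:x+r],alpha=1.7),None,fx=f,fy=f,interpolation=2)
    for k in range(0,2*r,10):
        cv2.putText(a,str(x-r+k),(k*f,10),0,.35,(0,0,255));cv2.putText(a,str(y-r+k),(0,k*f+10),0,.35,(0,0,255))
        cv2.line(a,(k*f,0),(k*f,2*r*f),(0,0,200),1);cv2.line(a,(0,k*f),(2*r*f,k*f),(0,0,200),1)
    return a
f=10
A=np.hstack([cr(t,180,209,20,f),cr(s,292,292,20,f)])
B=np.hstack([cr(t,*p,14,f) for p in [(247,139),(252,275)]]);
cv2.imwrite('pics/z1.png',A)
C=np.hstack([cr(t,*p,13,f) for p in [(247,139),(252,275),(317,204)]])
D=np.hstack([cr(s,*p,13,f) for p in [(222,224),(304,174),(378,235)]])
cv2.imwrite('pics/z2.png',np.vstack([C,D]))
```

```text
(no output)
```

View pics/z1.png

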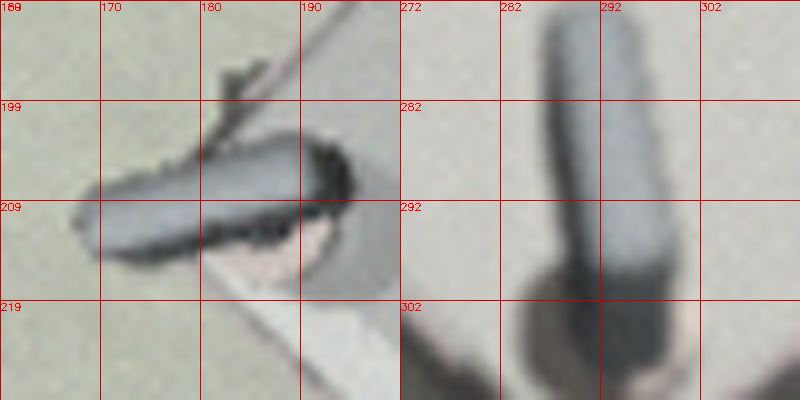

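View pics/z2.png

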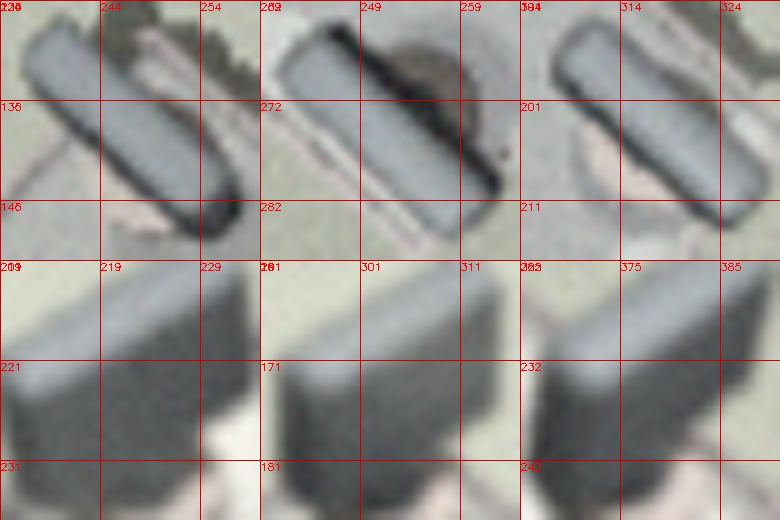

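Run:
```python
from h import *
T=load('top0');S=load('side0')
P={}
for n,a,b in [('L',(168.7,211.2),(191,204.6)),('A',(238.5,130),(255,145.5)),('B',(243.2,267),(259.7,283.2)),('C',(309.6,195.4),(326.8,211.4))]:
    for z in ([.086]if n!='L' else [.083,.086]):
        p=onz(T,a,z);q=onz(T,b,z);d=p-q
        print(n,z,np.round((p+q)/2,4),'len',round(np.linalg.norm(d),4),'yaw',round(np.degrees(np.arctan2(d[1],d[0])),1))
print(tri([T,S],[(180,208),(293.5,285)]))
print(tri([T,S],[(168.7,211.2),(291.7,271)]),tri([T,S],[(191,204.6),(295.5,298)]))
for uv in[(292,324)]:print('foot',onz(S,uv,0.0))
```

```text
L 0.083 [0.5655 0.1488 0.083 ] len 0.0314 yaw 108.2
L 0.086 [0.5653 0.1482 0.086 ] len 0.0313 yaw 108.2
A 0.086 [0.6634 0.0611 0.086 ] len 0.0311 yaw 48.2
B 0.086 [0.4782 0.0488 0.086 ] len 0.0308 yaw 47.5
C 0.086 [ 0.5766 -0.038   0.086 ] len 0.0316 yaw 48.4
(array([0.5645111 , 0.14863687, 0.08265041]), [array([0. , 0.6]), array([-0.8, -0.1])])
(array([0.56172046, 0.15629895, 0.11567948]), [array([-0.1, -2.3]), array([3. , 0.4])]) (array([0.56754684, 0.14026119, 0.04817684]), [array([-0. ,  3.7]), array([-4.7, -0.7])])
foot [0.56530461 0.14371334 0.        ]
```

```bash
cat >> h.py <<'E'
from scipy.spatial.transform import Rotation as Ro
def plan(p,yaw,lean=0,leandir=0):
    """TCP target p; tool down, tool y at yaw deg (world), then leaned: top of tool tips toward leandir by lean deg"""
    s=ctrl.get_state();R0=Ro.from_quat(s['tcp_rot']);y=np.array([np.cos(np.radians(yaw)),np.sin(np.radians(yaw)),0]);x=np.array([0,0,-1.])
    R=np.column_stack([x,y,np.cross(x,y)])
    a=np.radians(leandir);ax=np.cross([0,0,1],[np.cos(a),np.sin(a),0])
    R1=Ro.from_rotvec(np.radians(lean)*ax)*Ro.from_matrix(R)
    d=R0.inv().apply(np.array(p)-s['eef_pos'])/.05
    rv=np.degrees((R0.inv()*R1).as_rotvec())
    print('t',round(s['time'],2),'tcp',np.round(s['eef_pos'],4),'op',round(s['opening'],3),'F',np.round(s['contact_force'],1),'q',np.round(s['qpos'],2))
    M=R0.as_matrix();print('tool x',np.round(M[:,0],3),'tool y yaw',round(np.degrees(np.arctan2(M[1,1],M[0,1])),1))
    print('shift(units)',np.round(d,3),'turn',np.round(rv,2))
E
python3 - <<'E'
from h import *
for y in (18,-162): plan([.565,.148,.2],y)
E
```

```text
t 0.15 tcp [0.2556 0.6242 0.2412] op 1.006 F [-0.6 -0.5 -0. ] q [ 1.03  0.29  1.58 -0.    1.28 -0.15]
tool x [-0.001 -0.002 -1.   ] tool y yaw 67.7
shift(units) [ 0.834 -6.467  9.337] turn [4.973e+01 3.000e-02 1.000e-01]
t 0.15 tcp [0.2556 0.6242 0.2412] op 1.006 F [-0.6 -0.5 -0. ] q [ 1.03  0.29  1.58 -0.    1.28 -0.15]
tool x [-0.001 -0.002 -1.   ] tool y yaw 67.7
shift(units) [ 0.834 -6.467  9.337] turn [-1.3027e+02 -1.3000e-01  4.0000e-02]
```

View pics/wrist0.png

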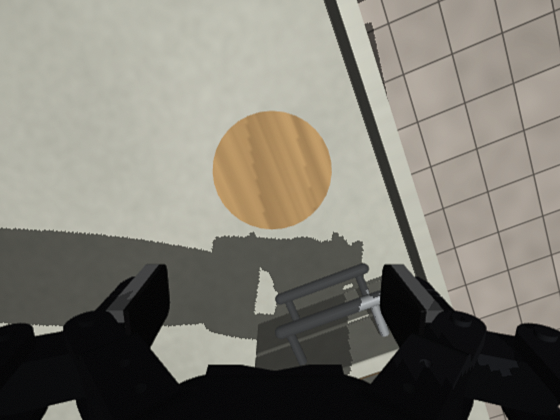

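Request:
drive_tool(
  series=[
    [[-0.8,0,0.3],[0,0,0]],
    [[0,-0.55,0.8],[0,0,0]],
    [[0,-0.55,0.8],[0,0,0]],
    [[0,-0.55,0.8],[0,0,0]],
    [[0,-0.55,0.8],[0,0,0]],
  ],
  grip=0.1,
  newtons=20,
)

```text
time: 0.65
eef_pos: [0.3755, 0.4549, 0.2796]
tcp_rot: [0.131, 0.695, -0.135, 0.694]
contact_force: [1.3, -0.3, 0.1]
opening: 0.547
```

Request:
drive_tool(
  series=[
    [[0,-0.55,0.8],[0,0,0]],
    [[0,-0.55,0.8],[0,0,0]],
    [[0,-0.55,0.8],[0,0,0]],
    [[0,-0.55,0.8],[0,0,0]],
    [[0,-0.55,0.8],[0,0,0]],
  ],
)

```text
time: 1.15
eef_pos: [0.5127, 0.2456, 0.2791]
tcp_rot: [0.13, 0.696, -0.134, 0.694]
contact_force: [0.2, 0.8, -0.5]
opening: 0.551
```

Run:
```python
from h import *
plan([.565,.148,.17],18)
```

```text
t 1.15 tcp [0.5127 0.2456 0.2791] op 0.551 F [ 0.2  0.8 -0.5] q [ 0.27  0.03  1.8  -0.    1.32 -0.92]
tool x [-0.004 -0.005 -1.   ] tool y yaw 68.4
shift(units) [ 2.187 -1.418  1.695] turn [5.043e+01 5.000e-02 3.600e-01]
```

Request:
drive_tool(
  series=[
    [[0.2,-0.5,0.6],[0,0,0]],
    [[0.2,-0.5,0.6],[0,0,0]],
    [[0.2,-0.45,0.5],[0,0,0]],
    [[0.3,0,0],[8.4,0,0]],
    [[0.3,0,0],[8.4,0,0]],
  ],
)

```text
time: 1.65
eef_pos: [0.5707, 0.1353, 0.2194]
tcp_rot: [0.236, 0.665, -0.239, 0.667]
contact_force: [-0.6, -0.1, -1.6]
opening: 0.55
```

Request:
drive_tool(
  series=[
    [[0.2,0,0],[8.4,0,0]],
    [[0.2,0,0],[8.4,0,0]],
    [[0.2,0,0],[8.4,0,0]],
    [[0.2,0,0],[8.4,0,0]],
    [[0,0,0],[0,0,0]],
  ],
)

```text
time: 2.15
eef_pos: [0.568, 0.1333, 0.1725]
tcp_rot: [0.42, 0.568, -0.426, 0.566]
contact_force: [0.9, -0.2, -0.4]
opening: 0.551
```

Run:
```python
from h import *
snap('wrist','wrist1');snap('side','side1')
plan([.565,.148,.11],18,3.2,98)
```

```text
t 2.25 tcp [0.5691 0.1334 0.1743] op 0.552 F [-0.7  0.  -0.2] q [ 0.06  0.16  1.86 -0.01  1.13 -0.23]
tool x [-0.004 -0.006 -1.   ] tool y yaw 16.7
shift(units) [ 1.285  0.014 -0.308] turn [-1.28 -2.92 -0.18]
```

View pics/wrist1.png

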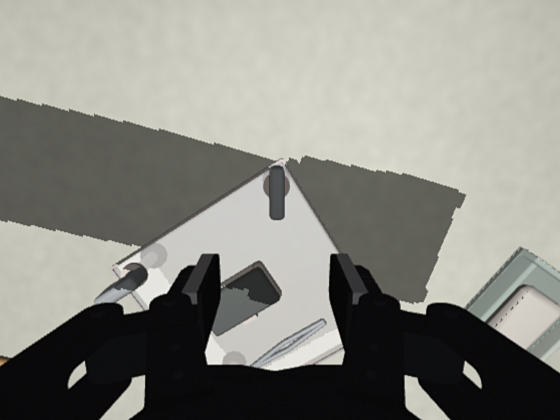

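View pics/side1.png

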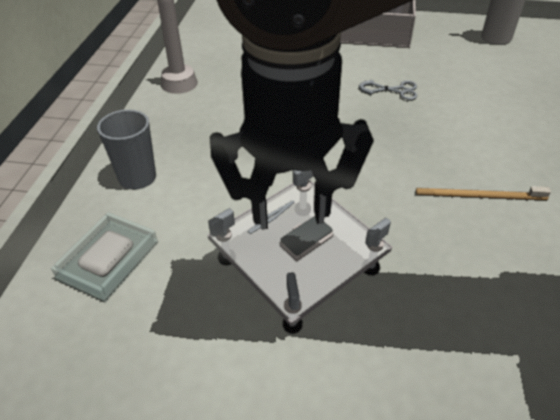

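Run:
```python
from h import *
c=load('wrist1')
im=cv2.convertScaleAbs(cv2.cvtColor(c['img'],4)[150:230,230:330],alpha=1.5)
cv2.imwrite('pics/w1z.png',cv2.resize(im,None,fx=7,fy=7,interpolation=2))
for v in(168,193,219):print(np.round(onz(c,(277,v),.084),4))
```

```text
[0.5599 0.1659 0.084 ]
[0.5645 0.1505 0.084 ]
[0.5694 0.1339 0.084 ]
```

View pics/w1z.png

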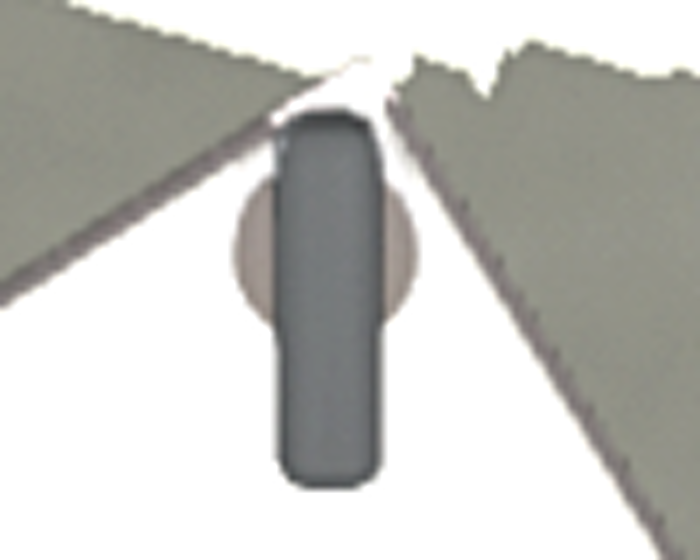

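Run:
```python
from h import *
plan([.5645,.1495,.11],17,3.0,94)
```

```text
t 2.25 tcp [0.5691 0.1334 0.1743] op 0.552 F [-0.7  0.  -0.2] q [ 0.06  0.16  1.86 -0.01  1.13 -0.23]
tool x [-0.004 -0.006 -1.   ] tool y yaw 16.7
shift(units) [ 1.285  0.013 -0.339] turn [-0.28 -2.69 -0.33]
```

Request:
drive_tool(
  series=[
    [[0.1,0,-0.3],[0,-2.7,0]],
    [[0.4,0,0],[0,0,0]],
    [[0.4,0,0],[0,0,0]],
    [[0.3,0,0],[0,0,0]],
    [[0,0,0],[0,0,0]],
  ],
)

```text
time: 2.75
eef_pos: [0.569, 0.1458, 0.1183]
tcp_rot: [0.408, 0.553, -0.429, 0.586]
contact_force: [0.0, 0.5, -0.9]
opening: 0.55
```

Run:
```python
from h import *
plan([.5645,.1488,.069],17,3.0,94)
```

```text
t 2.75 tcp [0.569  0.1458 0.1183] op 0.55 F [ 0.   0.5 -0.9] q [ 0.1   0.23  1.89 -0.06  1.01 -0.17]
tool x [ 0.02  -0.051 -0.998] tool y yaw 17.4
shift(units) [ 0.98  -0.072 -0.138] turn [ 0.38  0.24 -0.91]
```

Request:
drive_tool(
  series=[
    [[0.2,-0.07,-0.14],[0,0,-0.9]],
    [[0.3,0,0],[0,0,0]],
    [[0.3,0,0],[0,0,0]],
    [[0.2,0,0],[0,0,0]],
    [[0,0,0],[0,0,0]],
  ],
)

```text
time: 3.25
eef_pos: [0.5651, 0.149, 0.0661]
tcp_rot: [0.404, 0.556, -0.433, 0.584]
contact_force: [0.1, -0.9, -0.5]
opening: 0.553
```

Run:
```python
from h import *
plan([.5645,.1488,.069],17,3.0,94)
snap('side','side2');snap('wrist','wrist2')
a=cv2.imread('pics/side2.png')[150:340,195:405]
cv2.imwrite('pics/side2z.png',cv2.resize(cv2.convertScaleAbs(a,alpha=1.6),None,fx=3,fy=3,interpolation=2))
```

```text
t 3.25 tcp [0.5651 0.149  0.0661] op 0.553 F [ 0.1 -0.9 -0.5] q [ 0.11  0.3   1.91 -0.07  0.93 -0.15]
tool x [ 0.007 -0.056 -0.998] tool y yaw 17.5
shift(units) [-0.058 -0.014  0.003] turn [ 0.47  0.28 -0.13]
```

View pics/side2z.png

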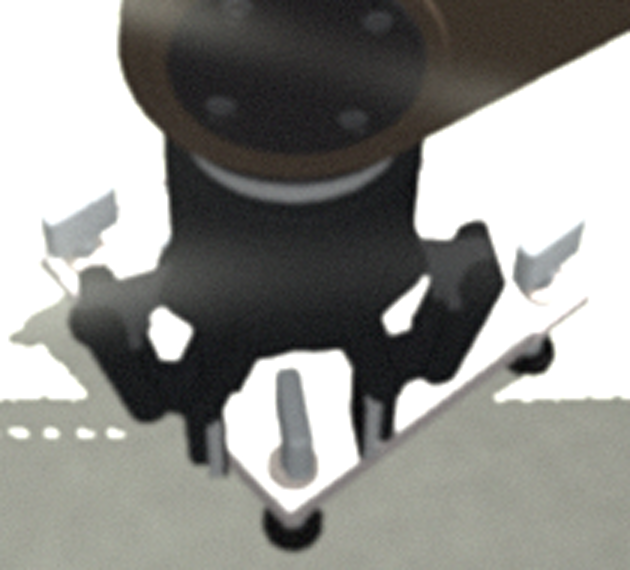

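View pics/wrist2.png

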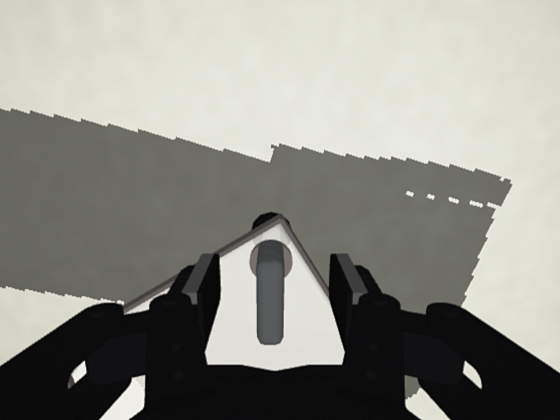

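Run:
```python
from h import *
c=load('wrist2');T=ctrl.get_state();R=Ro.from_quat(T['tcp_rot'])
for uv in((270,245),(270,293),(270,340)):
    p=onz(c,uv,.084);print(np.round(p,4),np.round(R.inv().apply(p-T['eef_pos']),4))
print(proj(c,T['eef_pos']))
```

```text
[0.5576 0.1712 0.084 ] [-0.0176 -0.0017 -0.0227]
[0.5631 0.1533 0.084 ] [-0.0166 -0.0017 -0.0039]
[0.5691 0.1339 0.084 ] [-0.0154 -0.0018  0.0163]
[274.78257672 282.04194218]
```

Request:
drive_tool(
  series=[
    [[-0.04,-0.035,-0.05],[0,0,0]],
    [[0,0,0],[0,0,0]],
  ],
)

```text
time: 3.55
eef_pos: [0.5644, 0.1512, 0.0708]
tcp_rot: [0.405, 0.555, -0.432, 0.585]
contact_force: [0.1, -0.4, 0.3]
opening: 0.551
```

Request:
drive_tool(
  series=[
    [[0,0,0],[0,0,0]],
    [[0,0,0],[0,0,0]],
    [[0,0,0],[0,0,0]],
    [[0,0,0],[0,0,0]],
  ],
  grip=-0.75,
  newtons=25,
)

```text
time: 3.95
eef_pos: [0.5644, 0.1513, 0.0723]
tcp_rot: [0.405, 0.555, -0.432, 0.585]
contact_force: [-0.1, -0.2, -0.0]
opening: 0.126
```

Run:
```python
from h import *
plan([.5645,.1488,.069],17,3.0,94)
s=ctrl.get_state();print(s['wrist_torque'])
snap('wrist','wrist3')
```

```text
t 3.95 tcp [0.5644 0.1513 0.0723] op 0.126 F [-0.1 -0.2 -0. ] q [ 0.11  0.29  1.91 -0.07  0.93 -0.15]
tool x [ 0.012 -0.056 -0.998] tool y yaw 17.5
shift(units) [ 0.068 -0.012  0.044] turn [ 0.46  0.36 -0.39]
[ 0.00544676  0.10555936 -0.02548301]
```

View pics/wrist3.png

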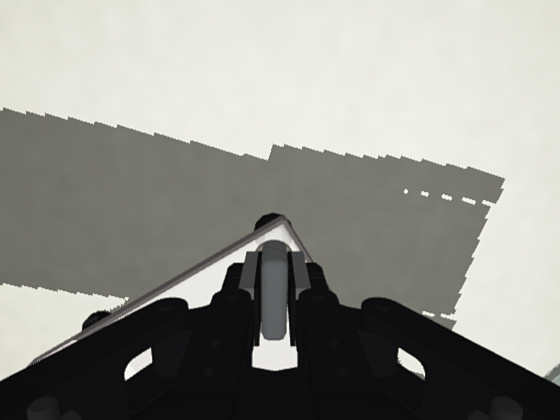

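Request:
drive_tool(
  series=[
    [[0.06,0,0.03],[0,0,0]],
    [[0.03,0,0],[8,0,0]],
  ],
)

```text
time: 4.2
eef_pos: [0.5649, 0.1494, 0.0683]
tcp_rot: [0.445, 0.523, -0.47, 0.555]
contact_force: [-1.9, -1.6, 5.9]
opening: 0.127
```

Run:
```python
from h import *
plan([.5646,.1485,.069],1,2.2,94)
s=ctrl.get_state();print(s['wrist_torque'])
```

```text
t 4.2 tcp [0.5649 0.1494 0.0683] op 0.127 F [-1.9 -1.6  5.9] q [ 0.11  0.3   1.91 -0.07  0.93 -0.01]
tool x [ 0.012 -0.057 -0.998] tool y yaw 9.3
shift(units) [-0.013 -0.009  0.017] turn [ 8.3   1.1  -0.42]
[-0.31855232  0.51878084  0.01758638]
```

Request:
drive_tool(
  series=[
    [[-0.02,0,0.02],[8,0.8,-0.3]],
    [[-0.02,0,0.01],[8,0.3,-0.3]],
  ],
)

```text
time: 4.4
eef_pos: [0.5647, 0.1474, 0.0693]
tcp_rot: [-0.522, -0.457, 0.54, -0.477]
contact_force: [0.5, -0.9, -2.7]
opening: 0.127
```

Run:
```python
from h import *
plan([.5648,.147,.069],-15,1.5,94)
s=ctrl.get_state();print(s['wrist_torque'])
snap('wrist','wrist4')
```

```text
t 4.4 tcp [0.5647 0.1474 0.0693] op 0.127 F [ 0.5 -0.9 -2.7] q [ 0.1   0.3   1.91 -0.05  0.94  0.25]
tool x [-0.001 -0.038 -0.999] tool y yaw -7.3
shift(units) [0.007 0.002 0.007] turn [7.72 0.72 0.  ]
[-0.05976799 -0.09915521  0.07345637]
```

View pics/wrist4.png

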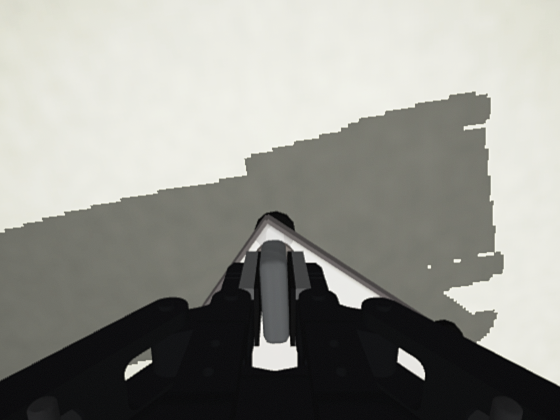

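Request:
drive_tool(
  series=[
    [[0,0,0.01],[8,0.6,-0.1]],
    [[0,0,0.01],[8,0.5,-0.2]],
  ],
)

```text
time: 4.65
eef_pos: [0.5649, 0.1464, 0.0688]
tcp_rot: [-0.589, -0.381, 0.596, -0.392]
contact_force: [-1.7, 1.0, 0.9]
opening: 0.123
```

Run:
```python
from h import *
plan([.5648,.146,.069],-32,.7,94)
s=ctrl.get_state();print(s['wrist_torque'])
```

```text
t 4.65 tcp [0.5649 0.1464 0.0688] op 0.123 F [-1.7  1.   0.9] q [ 0.09  0.29  1.92 -0.02  0.93  0.51]
tool x [ 0.    -0.018 -1.   ] tool y yaw -23.8
shift(units) [-0.004  0.001  0.008] turn [ 8.24  0.29 -0.11]
[0.00796561 0.11501749 0.10740979]
```

Request:
drive_tool(
  series=[
    [[0,0,0.01],[8,0.3,-0.2]],
    [[0,0,0.01],[8,0.2,-0.2]],
    [[0,0,0],[0,0,0]],
  ],
)

```text
time: 4.95
eef_pos: [0.565, 0.1456, 0.0683]
tcp_rot: [-0.64, -0.297, 0.642, -0.3]
contact_force: [-0.5, 0.5, 0.0]
opening: 0.121
```

Run:
```python
from h import *
plan([.5648,.1445,.069],-41.7,0,94)
s=ctrl.get_state();print(s['wrist_torque'])
for n in('wrist','side','top'): snap(n,n+'5')
a=cv2.imread('pics/side5.png')[150:340,195:405]
cv2.imwrite('pics/side5z.png',cv2.resize(cv2.convertScaleAbs(a,alpha=1.6),None,fx=3,fy=3,interpolation=2))
```

```text
t 4.95 tcp [0.565  0.1456 0.0683] op 0.121 F [-0.5  0.5  0. ] q [ 0.08  0.29  1.92 -0.01  0.93  0.78]
tool x [ 0.    -0.005 -1.   ] tool y yaw -40.0
shift(units) [-0.014  0.011  0.02 ] turn [ 1.68  0.2  -0.21]
[0.10918284 0.10316166 0.02324775]
```

View pics/wrist5.png

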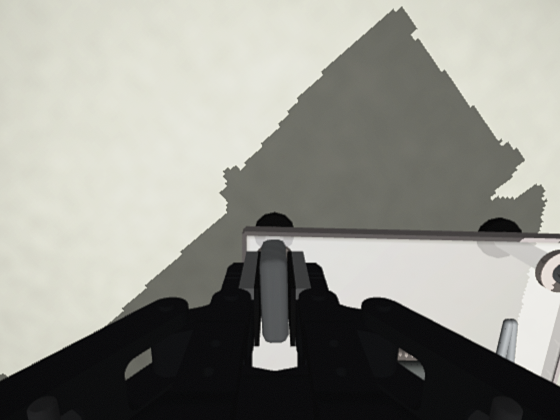

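View pics/side5z.png

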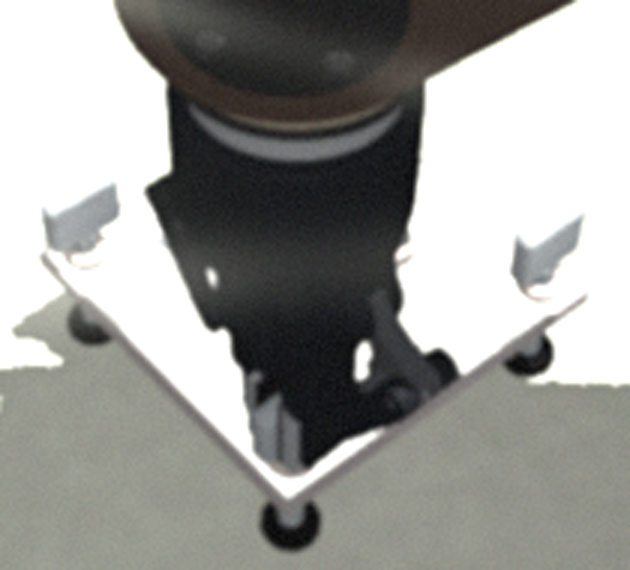

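Request:
drive_tool(
  series=[
    [[-0.01,0,0.01],[1.7,0.2,-0.2]],
    [[0,0,0],[0,0,0]],
    [[0,0,0],[0,0,0]],
  ],
)

```text
time: 5.4
eef_pos: [0.5648, 0.1455, 0.0686]
tcp_rot: [0.645, 0.29, -0.644, 0.291]
contact_force: [0.2, 0.7, -1.0]
opening: 0.124
```

Request:
drive_tool(
  series=[
    [[0,0,0],[0,0,0]],
    [[0,0,0],[0,0,0]],
    [[0,0,0],[0,0,0]],
  ],
  grip=0,
)

```text
time: 5.7
eef_pos: [0.5652, 0.1452, 0.0691]
tcp_rot: [0.645, 0.29, -0.644, 0.291]
contact_force: [0.3, 0.4, -0.0]
opening: 0.496
```

Request:
drive_tool(
  series=[
    [[-0.4,0,0],[0,0,0]],
    [[-0.5,0,0],[0,0,0]],
    [[-0.6,0,0],[0,0,0]],
    [[-0.6,0,0],[0,0,0]],
    [[0,0,0],[0,0,0]],
  ],
)

```text
time: 6.2
eef_pos: [0.5644, 0.1449, 0.1766]
tcp_rot: [-0.644, -0.291, 0.645, -0.291]
contact_force: [0.0, -0.8, 0.6]
opening: 0.5
```

Run:
```python
from h import *
plan([.5648,.1445,.069],-41.7,0,94)
for n in('wrist','side','top'): snap(n,n+'6')
a=cv2.imread('pics/side6.png')[150:340,195:405]
cv2.imwrite('pics/side6z.png',cv2.resize(cv2.convertScaleAbs(a,alpha=1.6),None,fx=3,fy=3,interpolation=2))
```

```text
t 6.2 tcp [0.5644 0.1449 0.1766] op 0.5 F [ 0.  -0.8  0.6] q [ 0.08  0.15  1.86 -0.    1.13  0.8 ]
tool x [-0.002 -0.001 -1.   ] tool y yaw -41.4
shift(units) [ 2.153  0.013 -0.004] turn [0.3  0.12 0.01]
```

View pics/wrist6.png

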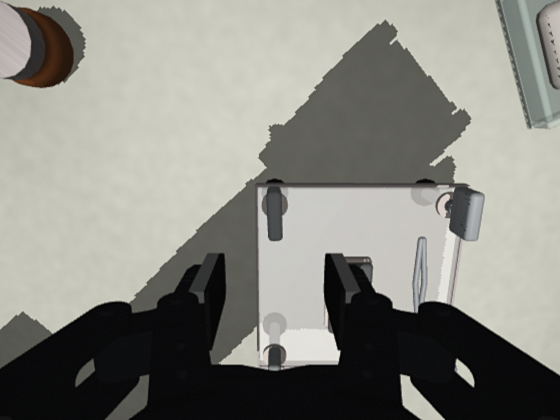

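View pics/side6z.png

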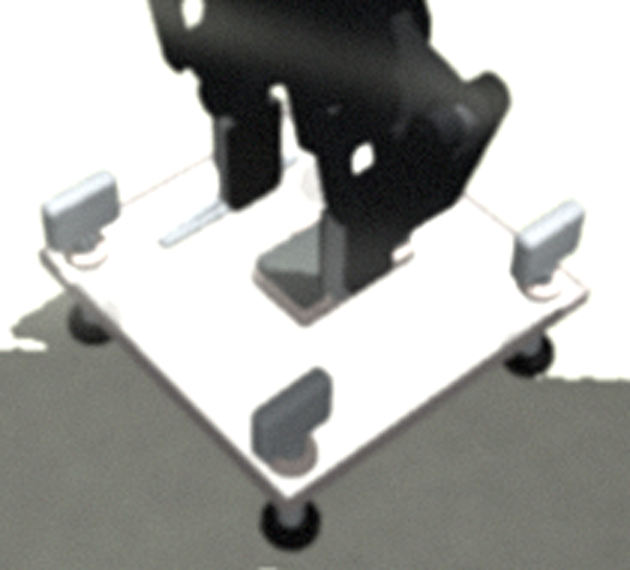

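Request:
drive_tool(
  series=[
    [[-0.9,0,0],[0,0,0]],
    [[-0.4,-0.55,-0.6],[0,0,0]],
    [[0,-0.6,-0.7],[0,0,0]],
    [[0,-0.6,-0.7],[0,0,0]],
    [[0,-0.6,-0.7],[0,0,0]],
  ],
)

```text
time: 6.85
eef_pos: [0.5602, 0.3225, 0.2253]
tcp_rot: [-0.635, -0.29, 0.657, -0.285]
contact_force: [0.9, -0.6, -0.0]
opening: 0.498
```

Request:
drive_tool(
  series=[
    [[0,-0.6,-0.7],[0,0,0]],
    [[0,-0.6,-0.7],[0,0,0]],
    [[0,-0.6,-0.7],[0,0,0]],
    [[0,0,0],[0,0,0]],
  ],
)

```text
time: 7.25
eef_pos: [0.5585, 0.4694, 0.2115]
tcp_rot: [-0.629, -0.291, 0.662, -0.287]
contact_force: [0.3, 0.1, -0.3]
opening: 0.496
```

Run:
```python
from h import *
s=ctrl.get_state();print(s['time'],s['eef_pos'])
for n in('side','top'): snap(n,n+'7')
t=cv2.imread('pics/top7.png')
cv2.imwrite('pics/top7z.png',cv2.resize(cv2.convertScaleAbs(t[110:300,150:350],alpha=1.6),None,fx=3,fy=3,interpolation=2))
def cr(im,x,y,r=20,f=14):
    a=cv2.resize(cv2.convertScaleAbs(im[y-r:y+r,x-r:x+r],alpha=1.7),None,fx=f,fy=f,interpolation=2)
    for k in range(0,2*r,5):
        cv2.putText(a,str(x-r+k),(k*f,10),0,.35,(0,0,255));cv2.putText(a,str(y-r+k),(0,k*f+10),0,.35,(0,0,255))
        cv2.line(a,(k*f,0),(k*f,2*r*f),(0,0,200),1);cv2.line(a,(0,k*f),(2*r*f,k*f),(0,0,200),1)
    return a
f=14
cv2.imwrite('pics/z7.png',np.vstack([np.hstack([cr(t,180,209,14,f),cr(t,247,139,14,f)]),np.hstack([cr(t,252,275,14,f),cr(t,317,204,14,f)])])[:, :][::1])
a=cv2.imread('pics/side7.png')[150:340,195:405]
cv2.imwrite('pics/side7z.png',cv2.resize(cv2.convertScaleAbs(a,alpha=1.6),None,fx=3,fy=3,interpolation=2))
z=cv2.imread('pics/z7.png');print(z.shape);cv2.imwrite('pics/z7.png',cv2.resize(z,(600,600),interpolation=3))
```

```text
7.25 [0.55853319 0.46936856 0.21145752]
(784, 784, 3)
```

View pics/top7z.png

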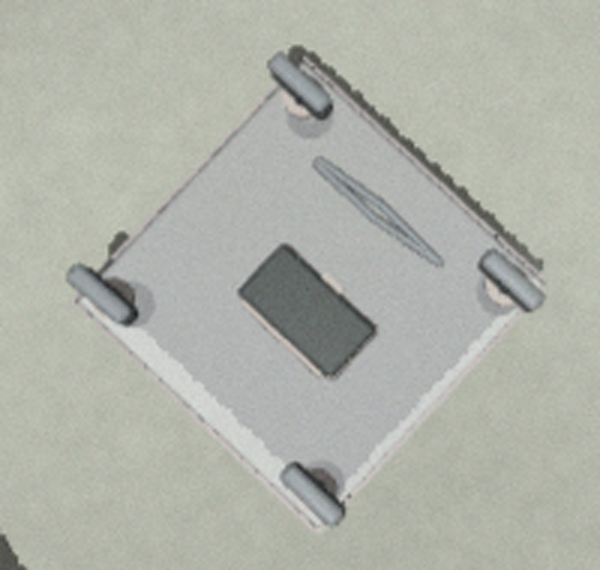

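View pics/z7.png

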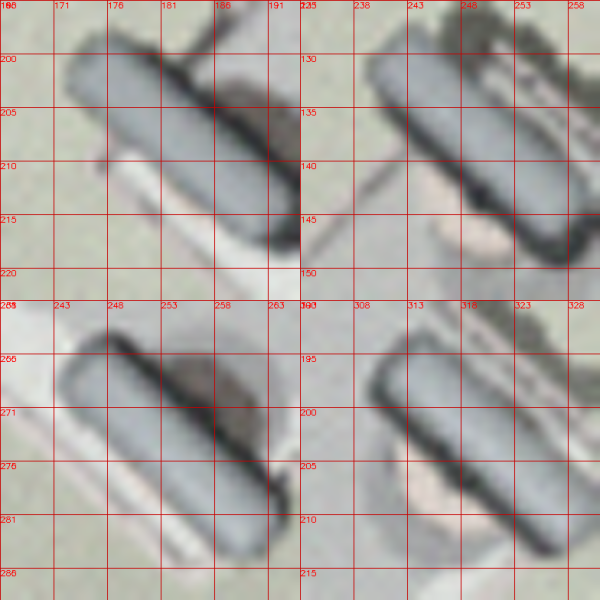

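View pics/side7z.png

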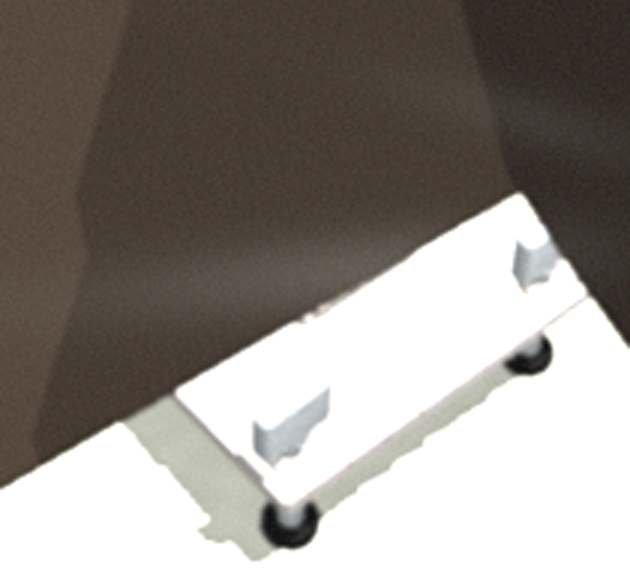

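Run:
```python
from h import *
c=load('top7');im=c['img'].astype(float)
im=cv2.GaussianBlur(im,(0,0),.8)
for n,(x,y) in dict(L=(184,208),A=(250,139),B=(254,275),C=(320,204)).items():
  for thr in (4,7,10):
    w=im[y-17:y+18,x-17:x+18]; d=w[...,2]-w[...,0]; g=w.mean(2)
    m=((d>thr)&(g>75)).astype(np.uint8)
    k,lab,st,cen=cv2.connectedComponentsWithStats(m); i=lab[17,17]
    vs,us=np.where(lab==i)
    P=np.array([onz(c,(u+x-17,v+y-17),.086)[:2] for u,v in zip(us,vs)])
    mu=P.mean(0);e,V=np.linalg.eigh(np.cov((P-mu).T));a=V[:,1]*np.sign(V[1,1])
    print(n,thr,len(us),np.round(mu,4),'yaw',round(np.degrees(np.arctan2(a[1],a[0])),1),np.round(np.sqrt(12*e),4))
print(im[208,184],im[215,180])
```

```text
L 4 110 [0.5656 0.1445] yaw 49.8 [0.0066 0.0303]
L 7 1225 [0.5653 0.1426] yaw 45.2 [0.047  0.0476]
L 10 1225 [0.5653 0.1426] yaw 45.2 [0.047  0.0476]
A 4 110 [0.6639 0.0573] yaw 48.2 [0.0071 0.0294]
A 7 1225 [0.6618 0.0566] yaw 14.5 [0.0476 0.0482]
A 10 1225 [0.6618 0.0566] yaw 14.5 [0.0476 0.0482]
B 4 114 [0.4788 0.0461] yaw 47.7 [0.0068 0.0297]
B 7 1225 [0.4784 0.0454] yaw 82.0 [0.0464 0.0467]
B 10 1225 [0.4784 0.0454] yaw 82.0 [0.0464 0.0467]
C 4 108 [ 0.578  -0.0399] yaw 45.6 [0.0068 0.03  ]
C 7 1225 [ 0.5759 -0.0404] yaw 154.0 [0.047  0.0473]
C 10 1225 [ 0.5759 -0.0404] yaw 154.0 [0.047  0.0473]
[93.79129265 97.76802535 98.89136915] [107.1793074  105.92398529 103.8127227 ]
```

Run:
```python
from h import *
c=load('top7');im=cv2.GaussianBlur(c['img'].astype(float),(0,0),.8)
for n,(x,y) in dict(L=(184,208),A=(250,139),B=(254,275),C=(320,204)).items():
  r=[]
  for thr in (2.5,3,3.5,4,4.5,5):
    w=im[y-17:y+18,x-17:x+18]; d=w[...,2]-w[...,0]; g=w.mean(2)
    for gt in(65,75,80):
      m=((d>thr)&(g>gt)).astype(np.uint8)
      k,lab,st,cen=cv2.connectedComponentsWithStats(m); i=lab[17,17]
      vs,us=np.where(lab==i)
      if i==0 or not 80<len(us)<170: continue
      P=np.array([onz(c,(u+x-17,v+y-17),.086)[:2] for u,v in zip(us,vs)])
      e,V=np.linalg.eigh(np.cov(P.T));a=V[:,1]*np.sign(V[1,1]);r.append(np.degrees(np.arctan2(a[1],a[0])))
  print(n,np.round(r,1))
c=load('wrist6');im=c['img'];
z=im[170:250,235:330];cv2.imwrite('pics/w6z.png',cv2.resize(cv2.convertScaleAbs(z[...,::-1],alpha=1.3),None,fx=7,fy=7,interpolation=2))
g=cv2.cvtColor(im,cv2.COLOR_RGB2GRAY).astype(float);g=cv2.GaussianBlur(g,(0,0),.8)
L=[];Rr=[];E=[]
for v in range(196,234):
    row=np.diff(g[v,262:290]);i=np.argmin(row[:14]);j=14+np.argmax(row[14:])
    def sub(k,sg):
        q=sg*row[max(k-2,0):k+3];q=np.clip(q,0,None);return 262+.5+(np.arange(max(k-2,0),max(k-2,0)+len(q))*q).sum()/q.sum()
    L.append((v,sub(i,-1)));Rr.append((v,sub(j,1)))
for n,A in(('l',L),('r',Rr)):
    A=np.array(A);p=np.polyfit(A[:,0],A[:,1],1);p_=p
    top=onz(c,(np.polyval(p,200),200),.086);bo=onz(c,(np.polyval(p,232),232),.086);d=top-bo
    print(n,p,np.std(A[:,1]-np.polyval(p,A[:,0])),np.degrees(np.arctan2(d[1],d[0])))
```

```text
L [49.5 49.3 49.  49.1 48.9 48.6 50.  50.  49.4 49.8 49.8 49.4 50.  50.
 50.3]
A [48.9 50.  50.2 48.7 49.5 49.7 49.2 49.3 49.5 48.  48.2 48.6 47.7 48.1
 48.2]
B [49.2 48.2 48.7 48.9 47.9 48.4 49.  47.9 48.8 48.3 47.7 48.4 47.5 47.4
 47.7 49.1 49.1 49.1]
C [46.7 46.9 46.1 47.2 46.9 46.2 47.1 47.1 46.3 45.6 45.6 45.2 45.1 45.1
 45.1]
l [1.56572742e-01 2.31461075e+02] 0.7968453968542848 56.755000109672494
r [-1.75472538e-01  3.21743893e+02] 1.216894029801182 39.38074142622763
```

View pics/w6z.png

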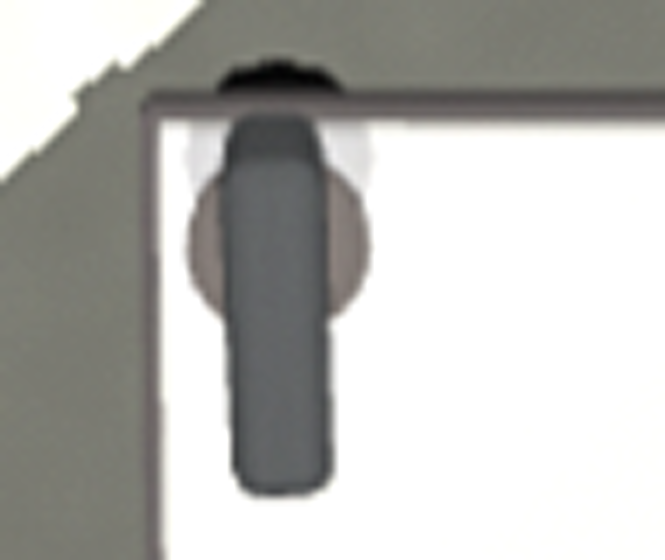

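Run:
```python
from h import *
c=load('wrist6')
def y(a,b,z):
    f=lambda p:(235+(p[0])/7-.4,170+p[1]/7-.4)
    p=onz(c,f(a),z);q=onz(c,f(b),z);d=p-q;return np.degrees(np.arctan2(d[1],d[0]))
print('wingL',y((225.5,180),(235,465),.086),'wingR',y((322,180),(332,460),.086),'deck',y((142,130),(148,555),.048),'deck in',y((158,130),(163,540),.048))
print('edge x', y((150,95),(660,92),.048)+0)
```

```text
wingL 50.11479723217806 wingR 50.83046721549521 deck 48.53927843835908 deck in 48.52777990541891
edge x 138.90426921002128
```

Run:
```python
from h import *
plan([.565,.1445,.2],-41,0,94)
```

```text
t 7.35 tcp [0.5593 0.4652 0.2116] op 0.499 F [ 0.4 -0.5 -0. ] q [0.55 0.45 1.43 0.01 1.32 1.28]
tool x [-0.045 -0.016 -0.999] tool y yaw -42.0
shift(units) [0.327 4.38  4.683] turn [-0.95  2.41  1.35]
```

Request:
drive_tool(
  series=[
    [[0,0.6,0.65],[-0.9,2.4,1.3]],
    [[0,0.63,0.66],[0,0,0]],
    [[0,0.63,0.66],[0,0,0]],
    [[0,0.63,0.66],[0,0,0]],
    [[0,0.63,0.66],[0,0,0]],
  ],
)

```text
time: 7.85
eef_pos: [0.5651, 0.2294, 0.2041]
tcp_rot: [-0.64, -0.294, 0.646, -0.294]
contact_force: [0.5, 0.5, 0.1]
opening: 0.502
```

Request:
drive_tool(
  series=[
    [[0,0.6,0.65],[0,0,0]],
    [[0,0.4,0.4],[0,0,0]],
    [[0,0,0],[0,0,0]],
  ],
)

```text
time: 8.15
eef_pos: [0.5659, 0.1439, 0.2021]
tcp_rot: [-0.64, -0.29, 0.65, -0.291]
contact_force: [-0.9, 0.1, -0.6]
opening: 0.502
```

Run:
```python
from h import *
plan([.565,.1445,.13],-41,0,94)
```

```text
t 8.15 tcp [0.5659 0.1439 0.2021] op 0.502 F [-0.9  0.1 -0.6] q [ 0.08  0.13  1.83 -0.01  1.19  0.81]
tool x [-0.013 -0.008 -1.   ] tool y yaw -41.5
shift(units) [ 1.442 -0.015 -0.017] turn [-0.54  0.82  0.25]
```

Request:
drive_tool(
  series=[
    [[0.4,0,-0.02],[0,0.8,0.3]],
    [[0.5,0,0],[0,0,0]],
    [[0.4,0,0],[0,0,0]],
    [[0,0,0],[0,0,0]],
  ],
)

```text
time: 8.55
eef_pos: [0.5648, 0.1402, 0.1349]
tcp_rot: [0.646, 0.287, -0.646, 0.287]
contact_force: [-0.7, 0.1, -1.1]
opening: 0.506
```

Run:
```python
from h import *
plan([.565,.1452,.069],-41,0,94)
```

```text
t 8.55 tcp [0.5648 0.1402 0.1349] op 0.506 F [-0.7  0.1 -1.1] q [ 0.07  0.2   1.89 -0.    1.05  0.8 ]
tool x [ 0.001 -0.    -1.   ] tool y yaw -42.0
shift(units) [ 1.319 -0.064 -0.076] turn [-1.05 -0.01 -0.03]
```

Request:
drive_tool(
  series=[
    [[0.2,-0.06,-0.08],[-1,0,0]],
    [[0.4,0,0],[0,0,0]],
    [[0.4,0,0],[0,0,0]],
    [[0.3,0,0],[0,0,0]],
    [[0,0,0],[0,0,0]],
  ],
)

```text
time: 9.05
eef_pos: [0.5669, 0.147, 0.0703]
tcp_rot: [0.645, 0.293, -0.641, 0.295]
contact_force: [0.3, 0.4, 0.3]
opening: 0.501
```

Run:
```python
from h import *
plan([.565,.1452,.069],-41,0,94)
snap('wrist','wrist8')
```

```text
t 9.05 tcp [0.5669 0.147  0.0703] op 0.501 F [0.3 0.4 0.3] q [0.08 0.29 1.92 0.   0.93 0.79]
tool x [ 0.006  0.001 -1.   ] tool y yaw -40.9
shift(units) [ 0.026 -0.006  0.052] turn [ 0.13 -0.27 -0.23]
```

View pics/wrist8.png

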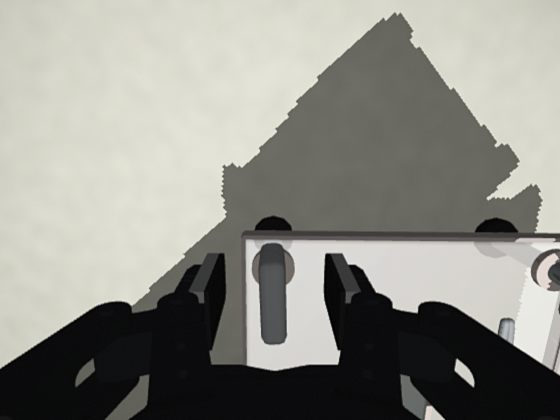

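Request:
drive_tool(
  series=[
    [[0.02,-0.01,0.05],[0,0,0]],
    [[0,0,0],[0,0,0]],
    [[0,0,0],[0,0,0]],
    [[0,0,0],[0,0,0]],
    [[0,0,0],[0,0,0]],
  ],
  grip=-0.75,
)

```text
time: 9.6
eef_pos: [0.5667, 0.1463, 0.0736]
tcp_rot: [0.647, 0.293, -0.639, 0.295]
contact_force: [-2.0, 0.9, -1.4]
opening: 0.121
```

Run:
```python
from h import *
plan([.565,.1452,.069],-43.2,0,94)
```

```text
t 9.6 tcp [0.5667 0.1463 0.0736] op 0.121 F [-2.   0.9 -1.4] q [0.08 0.28 1.92 0.   0.93 0.79]
tool x [ 0.011  0.002 -1.   ] tool y yaw -40.8
shift(units) [ 0.092 -0.011  0.04 ] turn [ 2.36 -0.54 -0.39]
```

Request:
drive_tool(
  series=[
    [[0.05,0,0.02],[2.4,-0.5,-0.4]],
    [[0,0,0],[0,0,0]],
  ],
)

```text
time: 9.8
eef_pos: [0.5665, 0.146, 0.0723]
tcp_rot: [0.65, 0.281, -0.649, 0.28]
contact_force: [-1.3, 1.5, -2.6]
opening: 0.13
```

Run:
```python
from h import *
plan([.565,.1452,.069],-43.2,0,94)
print(ctrl.get_state()['wrist_torque'])
```

```text
t 9.8 tcp [0.5665 0.146  0.0723] op 0.13 F [-1.3  1.5 -2.6] q [0.08 0.29 1.91 0.   0.94 0.83]
tool x [ 0.001  0.001 -1.   ] tool y yaw -43.3
shift(units) [ 0.066 -0.01   0.032] turn [-0.09 -0.11  0.01]
[0.08347685 0.16741177 0.04706032]
```

Release, lift, and check again from above.

Request:
drive_tool(
  series=[
    [[0,0,0],[0,0,0]],
    [[0,0,0],[0,0,0]],
    [[0,0,0],[0,0,0]],
  ],
  grip=0,
)

```text
time: 10.1
eef_pos: [0.5678, 0.1455, 0.0732]
tcp_rot: [0.651, 0.28, -0.647, 0.281]
contact_force: [0.8, 0.7, 0.3]
opening: 0.5
```

Request:
drive_tool(
  series=[
    [[-0.4,0,0],[0,0,0]],
    [[-0.5,0,0],[0,0,0]],
    [[-0.6,0,0],[0,0,0]],
    [[-0.6,0,0],[0,0,0]],
    [[0,0,0],[0,0,0]],
  ],
)

```text
time: 10.6
eef_pos: [0.5673, 0.1446, 0.1808]
tcp_rot: [0.65, 0.28, -0.647, 0.282]
contact_force: [1.2, 0.2, 0.3]
opening: 0.5
```

Run:
```python
from h import *
plan([.565,.1452,.069],-43.2,0,94)
c=snap('wrist','wrist9');im=c['img'];snap('side','side9')
z=im[170:250,235:330];cv2.imwrite('pics/w9z.png',cv2.resize(cv2.convertScaleAbs(z[...,::-1],alpha=1.3),None,fx=7,fy=7,interpolation=2))
```

```text
t 10.6 tcp [0.5673 0.1446 0.1808] op 0.5 F [1.2 0.2 0.3] q [ 0.08  0.15  1.86 -0.    1.13  0.83]
tool x [ 0.004 -0.001 -1.   ] tool y yaw -43.1
shift(units) [ 2.236 -0.049  0.028] turn [ 0.06 -0.15 -0.21]
```

View pics/w9z.png

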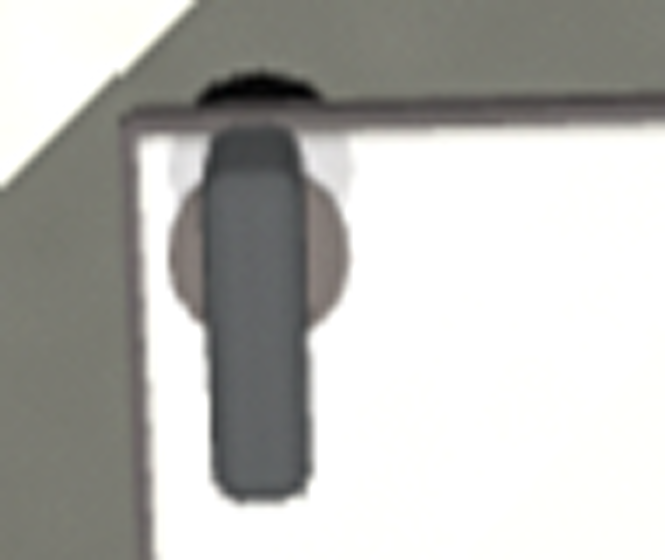

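Run:
```python
from h import *
c=load('wrist9')
def y(a,b,z):
    f=lambda p:(235+(p[0])/7-.4,170+p[1]/7-.4)
    p=onz(c,f(a),z);q=onz(c,f(b),z);d=p-q;return np.degrees(np.arctan2(d[1],d[0]))
print('wingL',y((204,180),(213,470),.086),'wingR',y((303,190),(312,465),.086),'deck',y((121,130),(138,555),.048),'in',y((137,140),(155,555),.048),'edge x', y((130,112),(660,95),.048))
```

```text
wingL 48.1290208380067 wingR 48.80938468247902 deck 48.15024758009627 in 48.43246677874352 edge x 138.64854029713476
```

Request:
drive_tool(
  series=[
    [[-0.9,0,0],[0,0,0]],
    [[-0.4,-0.55,-0.6],[0,0,0]],
    [[0,-0.6,-0.7],[0,0,0]],
    [[0,-0.6,-0.7],[0,0,0]],
    [[0,-0.6,-0.7],[0,0,0]],
  ],
)

```text
time: 11.2
eef_pos: [0.5695, 0.3219, 0.2318]
tcp_rot: [-0.643, -0.279, 0.657, -0.277]
contact_force: [1.1, -1.3, 0.6]
opening: 0.496
```

Request:
drive_tool(
  series=[
    [[-0.5,-0.6,-0.6],[0,0,0]],
    [[0,-0.6,-0.7],[0,0,0]],
    [[0,-0.6,-0.7],[0,0,0]],
    [[0,0,0],[0,0,0]],
  ],
)

```text
time: 11.6
eef_pos: [0.5697, 0.4653, 0.2438]
tcp_rot: [-0.637, -0.28, 0.662, -0.278]
contact_force: [-0.2, -0.1, -0.0]
opening: 0.502
```

Run:
```python
from h import *
c=snap('top','top10');im=cv2.GaussianBlur(c['img'].astype(float),(0,0),.8)
for n,(x,y) in dict(L=(184,208),A=(250,139),B=(254,275),C=(320,204)).items():
  r=[];M=[]
  for thr in (2.5,3,3.5,4,4.5,5):
    w=im[y-17:y+18,x-17:x+18]; d=w[...,2]-w[...,0]; g=w.mean(2)
    for gt in(65,75,80):
      m=((d>thr)&(g>gt)).astype(np.uint8)
      k,lab,st,cen=cv2.connectedComponentsWithStats(m); i=lab[17,17]
      vs,us=np.where(lab==i)
      if i==0 or not 80<len(us)<170: continue
      P=np.array([onz(c,(u+x-17,v+y-17),.086)[:2] for u,v in zip(us,vs)])
      e,V=np.linalg.eigh(np.cov(P.T));a=V[:,1]*np.sign(V[1,1]);r.append(np.degrees(np.arctan2(a[1],a[0])));M.append(P.mean(0))
  print(n,np.round(np.mean(r),1),np.round(np.mean(M,0),4))
t=cv2.imread('pics/top10.png')
cv2.imwrite('pics/top10z.png',cv2.resize(cv2.convertScaleAbs(t[110:300,150:350],alpha=1.6),None,fx=3,fy=3,interpolation=2))
s=ctrl.get_state();print(s['time'],s['eef_pos'])
```

```text
L 48.3 [0.5662 0.1442]
A 49.0 [0.6645 0.0566]
B 47.7 [0.4793 0.0466]
C 46.7 [ 0.5779 -0.0402]
11.65 [0.5697634  0.46284937 0.24281136]
```

View pics/top10z.png

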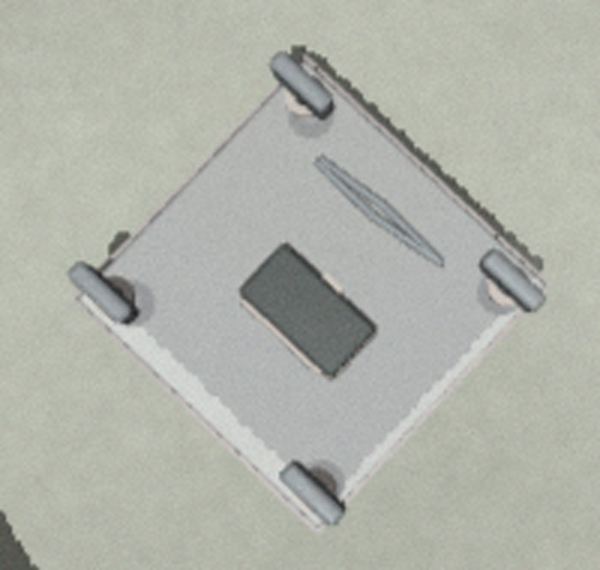

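View pics/side9.png

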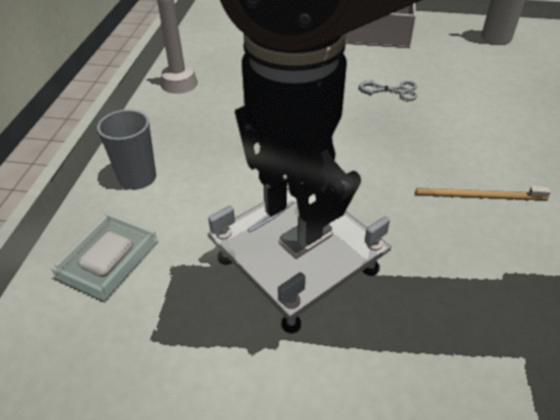

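The loose wing now matches the deck and the other wings to within about 0.5° (48.3° against 48.4°). The riser hasn't moved out of place and the lens case is still on it. Handing in.

```bash
python3 -c "
from plant import ctrl
print(ctrl.sign_off(), ctrl.get_state()['time'])"
```

```text
the job is handed in; nothing more can be done
the job is handed in; nothing more can be done
```

I turned the loose knob about 59° clockwise until its wing lay parallel to the other three, then let go, backed the arm away and handed the job in at about 11.7 s.

I held the wing in a loose cage between the jaws, letting the tool follow the deck as it levelled. After the first release the wing was about 1.5–2° short, so I went back and turned it a little further.

**Last checks:**
- **Wing angle:** the wing is at about 48.3° in the top view and 48.1–48.8° in the wrist view. The deck edge is at 48.2–48.6°, and the other three wings read 46.7–49.0°, which is the scatter of my top-view measurement.
- **Level:** I did not measure the tilt separately. I infer it from the wing angle, and from all four knob tops forming a square in the top view.
- **Riser position:** the knob tops moved only the few millimetres expected from levelling, with about 1 mm at the end of the second touch.
- **Lens case and tweezers:** both still lie where they were on the deck.
- **Forces:** readings at the end of each move stayed below about 7 N.

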